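# Clip the oblong hoop template into the sprung clip board

### The arm

A 7-joint arm with a two-finger parallel gripper is mounted at the origin on the work surface. World frame = base frame: x ahead of the robot, y to its left, z up, the work surface at z = 0. Lengths are in m, angles in rad, forces in N, time in s.
With the tool pointing down it reaches from about 0.425 to 0.875 m from the base axis. Payload 4.7 kg.
Tool frame: the origin (TCP) lies on the centre line of the jaws, within the pads' length; the fingertips stand 22 mm ahead of it and the grasp point (between the pads) lies 3 mm ahead of it; z points along the fingers, y is the direction in which the jaws open and shut (so a half turn about z gives the same grasp; the last joint's range is limited). The gripper opens to 87 mm and grips with 3 to 60 N. Pads are 19 mm wide; open, the fingers measure 117 mm over their backs; the gripper's body (75 mm by 190 mm) begins 51 mm behind the grasp point.
Start: joints at [1.355, 0.321, -0.07, 1.45, 0.023, 1.371, -0.057], TCP at [0.148, -0.633, 0.245] pointing down, gripper open.
Joint ranges: [-2.86, 2.86], [-0.3, 2.09], [-1.38, 1.24], [0.06, 2.45], [-1.56, 4.7], [0.09, 2.05], [-2.69, 2.69]. Speed limits (rad/s): [2.57, 2.57, 3.14, 3.14, 3.14, 3.14, 3.14].

### API

Orientations are given as a rotation vector (axis times angle).
In Python, from bench import ctrl, imaging, close_job, finder gives the robot as it stands. The module is installed in compiled form; this text tells all that it offers.
- The arm moves only by the shell command python3 -m jog 'ROWS' [FORCE]. ROWS is JSON, a list that holds one entry, the list of rows, each a list of 7 numbers: the shift along the tool's x, y, z in cm, then the turn, a rotation vector about the tool's x, y, z in degrees, then the finger opening in cm, from 0 to 8.7. In form: [[[dx, dy, dz, ax, ay, az, claw], ...]]. A call has 1 to 12 rows; each row shifts and turns the commanded pose from where the row before left it, along the tool's axes as they then stand; what a row does not reach is not made up. A row lasts 1/10 s, in which the tool goes at most 50 mm and 8.59 degrees, less where a joint would pass 70% of its speed; a pose out of reach is approached as far as the arm can. A call is refused whole if a number of a shift passes 5 or a number of a turn 8.59, either way. A call with a gripper value outside its range is refused whole. The fingers move at their own pace and stop on an object; FORCE is the grip in N (left out, the last holds). Time passes only in rows, so rows that do not move let the fingers close. It gives the time, the measured TCP pose, the force and the opening at its end, in the units of the state.
- ctrl.get_state(): the state, without advancing time (a new reading comes with each control period).
- imaging.get_image(name): name is "scene" or "top"; returns a dict with "frame" (480x640x3 uint8, red, green, blue), "intrinsics" (3x3 intrinsics, pixels), "k1" (the pictures are not rectified: a ray, as slopes to the right and down, at radius r is drawn at 1 + k1 r^2 times it, then the intrinsics apply), "pose" (4x4, takes a point from camera to world coordinates). Camera axes: x right, y down, z forward; pixel columns grow to the right and rows downward; lengths in m; the calibration is good to about 2 mm. A picture is of the moment at which its call begins. There is no depth.
- close_job(): hands the job in, once; it reports no verdict.
Trained networks look in the newest picture that a camera, given by its name, has taken for a name from the list of things; names that differ only in an ending like _2 or _b are one class to them, and where a whole thing is asked for, a point or a joint stands for the part that bears it (a point fixed in the world has none). Each returns a list of dicts, best first, with "conf" (0 to 1); they miss things now and then, are a little off and sometimes report something else, mostly with a low value. They report only what shows in the picture. A call takes as long as a camera call.
- finder.trace(label, camera): "region" (480x640 bool, what is visible of it) and "point" ([row, column] as shares, 0 to 1, of the picture: columns of its width, rows of its height, amid what is visible of it).
- finder.spot_point(label, camera): "point" ([row, column] as shares, 0 to 1, of the picture: columns of its width, rows of its height: a listed point, or the origin of a listed thing).
The state is a dict: "time": time; "joint_positions": joint angles; "qd": joint speeds; "joint_torque": joint torques, N m; "position": TCP position; "tool_rot": TCP orientation; "ft_force": force on the tool from outside, world axes, zero at the start; "torque": the same for the moment, N m; "grip_width": opening from 0.0 (shut) to 1.0 (fully open).
Only numpy, scipy, OpenCV 4.12 (cv2) and the standard library are available. Lean on these libraries where they do the work, as an engineer would, in place of code of your own. Each camera call takes 0.05 s, during which the arm holds its last target. There are 200 camera calls.

### The job

Three wooden templates lie on the drum maker's bench. Pick up the oblong one by its grip block, lay it on the open end of the clip board with its raised batten leading, and slide it straight in along the board until the two sprung steel clips have ridden up over the batten and snapped down behind it and the template is home near the end stop, lying flat; then let go.

Things in the scene. Friction and masses are not known exactly. Their poses are not given: they have to be found in the camera images.
- oblong_template: The only oblong template: plywood plate 130 (x) x 70 (y) x 6 mm, 0.12 kg, flat on the bench. Origin: centre of underside, z up. Full-width batten on its +x end, 14 mm long, top 12 mm above underside. Dark grip block centred at x = -35 mm, y = 0: 50 (x) x 22 (y) mm, from 6 to 36 mm above underside; pinch its 22 mm width. Bystanders: an 80 mm square and a 90 mm round one with like blocks.
- end_stop (a point): Clip board (fixed, wood): foot of the end stop's face, on the bed's top (18 mm above the bench), on the centre line. +x: direction a template slides in; z up. The flat bed, 110 mm wide, no side rails, runs from its open end at x = -220 mm to the stop (10 mm high) at x = 0. Template home against the stop: its origin at x = -65 mm here. The clips snap down behind the batten by about x = -73 mm.
- clip_left (a joint): Smooth steel clip 12 mm wide at y = +22 mm of end_stop, hinged at x = +25 mm, 18 mm above the bed. Its nose is at x = -27 mm, 2 mm above the bed; before it an entry lip rises 25 degrees to x = -68 mm, 22 mm up. Angle in rad: 0 at rest, more as the nose lifts; about 0.08 on the 6 mm plate, 0.19 on the batten. Spring: about 1 N at the nose at rest, 2 N on the batten.
- clip_right (a joint): The same clip at y = -22 mm of end_stop; angle in rad as for clip_left.

How it is judged:
On the way:
1. with the template on the bed, a clip has ridden up onto its batten (value of joint any of clip_left, clip_right above 0.14 rad and x of oblong_template in the frame of end_stop between -0.125 and -0.06 m and z of oblong_template in the frame of end_stop between -0.005 and 0.015 m).
At the end, for the whole second after the job is handed in: The oblong template lies flat (within 4 degrees) on the bed, at rest, its leading edge within 15 mm of the end stop, within 15 mm of the centre line and within 10 degrees of straight, with both clips snapped down behind the batten onto the plate (each clip between 0.04 and 0.12 rad) (x of oblong_template in the frame of end_stop between -0.08 and -0.055 m and y of oblong_template in the frame of end_stop between -0.015 and 0.015 m and z of oblong_template in the frame of end_stop between -0.004 and 0.005 m and angle between the x axis of oblong_template and the x axis of end_stop, either way round below 0.175 rad and angle between oblong_template's own z axis and vertical below 0.07 rad and value of joint clip_left between 0.04 and 0.12 rad and value of joint clip_right between 0.04 and 0.12 rad and linear speed of oblong_template below 0.02 m/s); the robot touches nothing.
It also fails if it takes over 42 s, if anything falls off the work surface, if the arm or the gripper's body presses on something with over 40 N, if the wrist force passes 120 N, or if a joint passes its speed limit or range.

## Working session

There is one attempt and no reset: what is moved stays moved. The work goes in short steps, Python scripts to look and compute and a shell command to move; the robot and the scene stay as the last step left them, time stands still between calls to the robot, and variables do not carry over. Pictures are saved under pics/ and viewed, about 8 in all and at most 12, crops included, and the job is handed in when it is done.

```bash
mkdir -p pics; cat > h.py <<'E'
import numpy as np, cv2
from bench import ctrl, imaging, close_job, finder
from scipy.spatial.transform import Rotation as R
def ray(im,px):
    K=np.array(im["intrinsics"],float);k1=float(im["k1"])
    u=cv2.undistortPoints(np.array([[px]],float),K,np.array([k1,0,0,0,0.]))[0,0]
    P=np.array(im["pose"]);return P[:3,3],P[:3,:3]@np.array([u[0],u[1],1])
def onz(im,px,z):
    o,d=ray(im,px);return o+d*(z-o[2])/d[2]
def proj(im,p):
    P=np.array(im["pose"]);q=P[:3,:3].T@(np.array(p)-P[:3,3]);a=q[:2]/q[2];a=a*(1+float(im["k1"])*(a@a))
    K=np.array(im["intrinsics"]);return K[:2,:2]@a+K[:2,2]
def tri(i1,p1,i2,p2):
    o1,d1=ray(i1,p1);o2,d2=ray(i2,p2)
    s=np.linalg.lstsq(np.c_[d1,-d2],o2-o1,rcond=None)[0]
    a=o1+s[0]*d1;b=o2+s[1]*d2;return (a+b)/2,np.linalg.norm(a-b)
def pt(d): return np.array([d["point"][1]*640,d["point"][0]*480])
E
python3 - <<'E'
from h import *
ims={}
for c in("scene","top"):
    im=imaging.get_image(c);ims[c]=im
    cv2.imwrite(f"pics/{c}0.png",im["frame"][...,::-1])
    print(c,np.round(im["pose"],3).tolist())
    for l in("oblong_template","end_stop","clip_left"):
        for f in(finder.spot_point,finder.trace):
            try:
                for d in f(l,c)[:2]:
                    p=pt(d);print(l,f.__name__,round(d["conf"],2),p.round(1),[onz(im,p,z).round(3).tolist() for z in(0,.018)])
            except Exception as e: print(l,e)
s=ctrl.get_state();print(s)
E
```

```text
scene [[0.82, 0.324, -0.473, 0.924], [0.573, -0.491, 0.656, -0.528], [-0.02, -0.808, -0.588, 0.484], [0.0, 0.0, 0.0, 1.0]]
oblong_template call 0.88 [243.8 258.6] [[0.468, -0.111, 0.0], [0.485, -0.126, 0.018]]
oblong_template call 0.61 [244.4 258.7] [[0.469, -0.11, -0.0], [0.486, -0.126, 0.018]]
end_stop call 0.9 [408.4 194.6] [[0.611, 0.239, 0.0], [0.623, 0.21, 0.018]]
end_stop call 0.65 [376.8 190. ] [[0.547, 0.22, 0.0], [0.561, 0.192, 0.018]]
clip_left it knows: end_stop, oblong_template
clip_left call 0.55 [400.5 181.5] [[0.573, 0.28, 0.0], [0.586, 0.25, 0.018]]
top [[0.014, -0.999, 0.032, 0.545], [-1.0, -0.013, 0.002, -0.022], [-0.001, -0.032, -0.999, 0.965], [0.0, 0.0, 0.0, 1.0]]
oblong_template call 0.76 [372.2 288.2] [[0.479, -0.12, 0.0], [0.48, -0.119, 0.018]]
oblong_template call 0.71 [368.9 290. ] [[0.475, -0.114, 0.0], [0.476, -0.112, 0.018]]
end_stop call 0.93 [202.  207.4] [[0.628, 0.206, 0.0], [0.627, 0.202, 0.018]]
end_stop call 0.84 [208.5 253.9] [[0.54, 0.192, 0.0], [0.54, 0.188, 0.018]]
clip_left it knows: end_stop, oblong_template
clip_left call 0.86 [188.3 223.3] [[0.597, 0.232, 0.0], [0.596, 0.227, 0.018]]
clip_left call 0.73 [210.9 254. ] [[0.539, 0.187, 0.0], [0.54, 0.184, 0.018]]
{'time': 0.6, 'joint_positions': array([ 1.355127  ,  0.32101042, -0.07008328,  1.45052234,  0.02260019,
        1.37081338, -0.05690227]), 'qd': array([ 7.73233347e-04, -1.67686842e-03, -4.61455821e-04,  5.39662952e-05,
       -3.53832617e-04, -1.68316168e-03, -2.00918896e-03]), 'joint_torque': array([-6.57283144e-04, -4.90799189e+01, -4.03091619e-01, -3.12609386e+01,
       -6.36088522e-02,  3.37753957e-02, -8.07567005e-06]), 'position': array([ 0.14800611, -0.63292873,  0.24456839]), 'tool_rot': array([ 3.12084354e+00,  3.60125038e-01, -7.37631518e-05]), 'ft_force': array([-0.16802367, -0.26430043,  0.4130496 ]), 'torque': array([ 0.01709994, -0.02073524, -0.00320425]), 'grip_width': 0.9979211803779391}
```

View images.

View pics/top0.png

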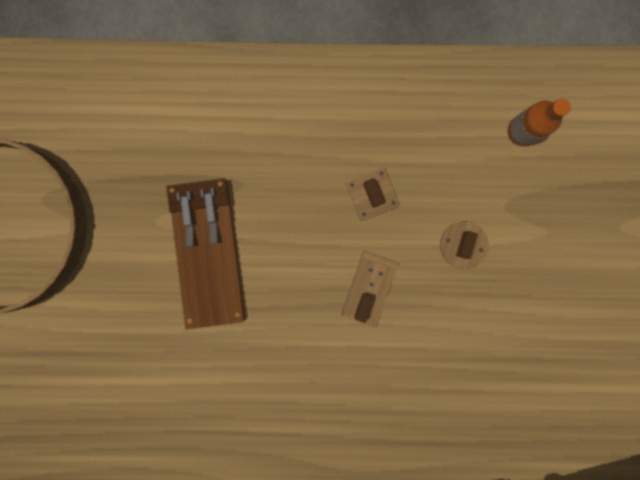

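View pics/scene0.png

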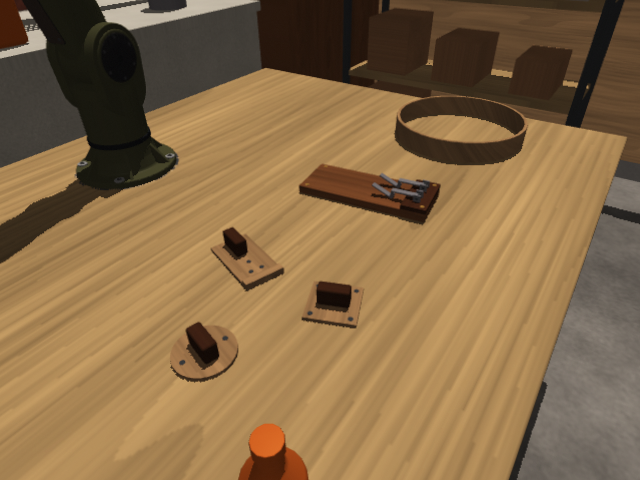

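Top picture: oblong template at about (370,289), block at (366,307), batten at the (380,257) end. The board's open end is at (214,325), its stop and clips at about (200,205).

```bash
python3 - <<'E'
from h import *
im=imaging.get_image("top")
s=ctrl.get_state()
print(s["position"],R.from_rotvec(s["tool_rot"]).as_matrix().round(3).tolist())
def rect(m,z):
    c=max(cv2.findContours(m.astype(np.uint8),0,1)[0],key=cv2.contourArea)[:,0,:]
    w=np.array([onz(im,p,z)[:2] for p in c.astype(float)],np.float32)
    r=cv2.minAreaRect(w);b=cv2.boxPoints(r);e=b[1]-b[0],b[2]-b[1];l=max(e,key=np.linalg.norm)
    return np.round(r[0],4),np.round(r[1],4),round(np.degrees(np.arctan2(l[1],l[0])),2)
for l,z in(("oblong_template",.006),("end_stop",.018),("clip_left",.03)):
    for d in finder.trace(l,"top")[:3]: print(l,round(d["conf"],2),rect(d["region"],z))
    for d in finder.spot_point(l,"top") if l!="clip_left" else []:print(l,d["conf"],onz(im,pt(d),0.018 if l=="end_stop" else 0))
# dark block
f=im["frame"].astype(int).sum(2);m=(f<170);m[:235]=0;m[340:]=0;m[:,:340]=0;m[:,:]&=True;m[:,405:]=0
print("block",rect(m,.03),m.sum())
# board corners by eye
print("board",[onz(im,p,.018)[:2].round(4).tolist() for p in((186,328),(244,321),(228,180),(167,186))])
E
```

```text
[ 0.14802223 -0.63296354  0.24463666] [[0.974, 0.228, -0.0], [0.228, -0.974, -0.0], [-0.0, 0.0, -1.0]]
oblong_template 0.96 (array([ 0.4781, -0.1143]), array([0.0715, 0.1332]), np.float32(-18.82))
oblong_template 0.69 [ 0.48124591 -0.11825804  0.        ]
end_stop 0.95 (array([0.5415, 0.1935]), array([0.2709, 0.1145]), np.float32(8.4))
end_stop 0.74 [0.62548242 0.20287003 0.018     ]
clip_left 0.9 (array([0.5995, 0.2246]), array([0.0922, 0.0148]), np.float32(8.61))
block (array([ 0.4465, -0.104 ]), array([0.0244, 0.0516]), np.float32(-17.89)) 353
board [[0.4017, 0.2266], [0.4158, 0.1193], [0.6788, 0.1542], [0.6658, 0.2681]]
```

```bash
python3 -m jog '[[[3,-3.2,0,0,0,0,8.7],[3,-3.2,0,0,0,0,8.7],[3,-3.2,0,0,0,0,8.7],[3,-3.2,0,0,0,0,8.7],[3,-3.2,0,0,0,0,8.7],[3,-3.2,0,0,0,0,8.7],[3,-3.2,0,0,0,0,8.7],[3,-3.2,0,0,0,0,8.7],[3,-3.2,0,0,0,0,8.7],[3,-3.2,0,0,0,0,8.7],[3,-3.2,0,0,0,0,8.7],[3,-3.2,0,0,0,0,8.7]]]'
python3 -m jog '[[[0,0,0,0,0,8,8.7],[0,0,0,0,0,8,8.7],[0,0,0,0,0,8,8.7],[0,0,0,0,0,7.5,8.7],[0,0,0,0,0,0,8.7],[0,0,0,0,0,0,8.7]]]'
cat >> h.py <<'E'
def togo(p,yaw):
    s=ctrl.get_state();M=R.from_rotvec(s["tool_rot"]).as_matrix()
    y=np.degrees(np.arctan2(M[1,0],M[0,0]))
    print("t",round(s["time"],2),"pos",s["position"].round(4),"yaw",y.round(2),"tilt",np.degrees(np.arccos(-M[2,2])).round(2),"F",s["ft_force"].round(1),"w",round(s["grip_width"]*87,1),"j",s["joint_positions"].round(2))
    print("tool cm",(M.T@(np.array(p)-s["position"])*100).round(2),"turn z",round(y-yaw,2))
E
python3 -c "
from h import *
togo([.4465,-.104,.15],-18.4)"
```

```text
time: 2.1
position: [0.4118, -0.1754, 0.2449]
tool_rot: [3.12, 0.36, 0.001]
ft_force: [1.4, -0.3, 0.6]
grip_width: 1.002
time: 2.7
position: [0.4111, -0.177, 0.2447]
tool_rot: [3.102, -0.496, 0.0]
ft_force: [-1.1, 0.4, 0.0]
grip_width: 0.998
t 2.7 pos [ 0.4111 -0.177   0.2447] yaw -18.16 tilt 0.02 F [-1.1  0.4  0. ] w 86.9 j [ 0.95 -0.11 -0.56  1.91 -0.06  1.33 -1.48]
tool cm [ 1.09 -8.05  9.47] turn z 0.24
```

```bash
python3 -m jog '[[[0.37,-2.7,3,0,0,0,8.7],[0.37,-2.7,3,0,0,0,8.7],[0.36,-2.65,3,0,0,0,8.7],[0,0,0,0,0,0,8.7],[0,0,0,0,0,0,8.7]]]'
python3 - <<'E'
from h import *
togo([.446,-.1037,.032],-18.4)
i=imaging.get_image("scene")
f=cv2.resize(i["frame"][150:350,120:380],None,fx=3,fy=3)
for p,c in(((.446,-.1037,.036),(0,255,0)),((.478,-.1143,.006),(255,0,0)),(ctrl.get_state()["position"],(0,0,255))):
    q=proj(i,p);cv2.circle(f,tuple(int(v) for v in (q-[120,150])*3),4,c,-1)
cv2.imwrite("pics/s1.png",f[...,::-1])
E
```

```text
time: 3.2
position: [0.4466, -0.1037, 0.1542]
tool_rot: [-3.102, 0.495, 0.002]
ft_force: [0.4, -0.4, 0.4]
grip_width: 1.0
t 3.2 pos [ 0.4466 -0.1037  0.1542] yaw -18.15 tilt 0.08 F [ 0.4 -0.4  0.4] w 87.0 j [ 0.86  0.01 -0.68  2.    0.01  1.14 -1.71]
tool cm [-0.04  0.02 12.22] turn z 0.25
```

View pics/s1.png

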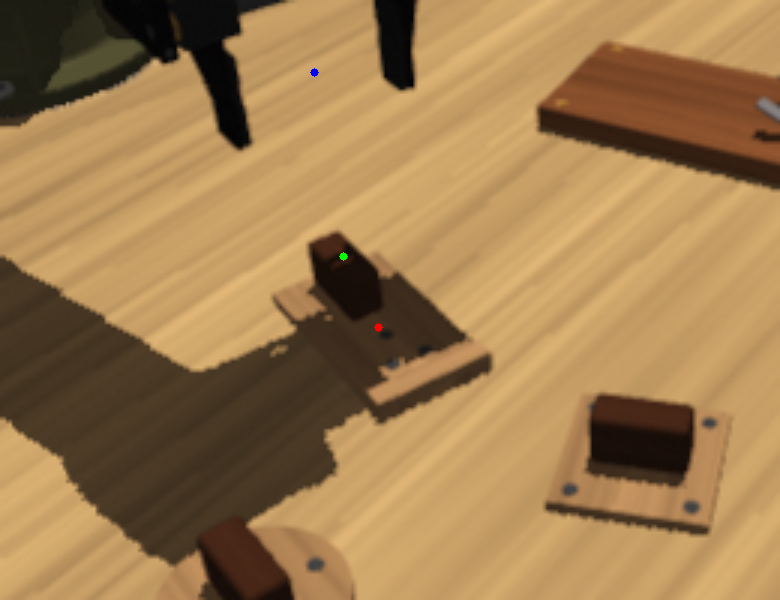

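The two views agree: the green mark sits on the block's top at about (343,257) in the crop, and the batten is at the far end. Descending to grip.

```bash
python3 -m jog '[[[0,0,3,0,0,0.3,8.7],[0,0,3,0,0,0,8.7],[0,0,2.5,0,0,0,8.7],[0,0,2,0,0,0,8.7],[0,0,1.2,0,0,0,8.7],[0,0,0.5,0,0,0,8.7],[0,0,0,0,0,0,8.7],[0,0,0,0,0,0,1],[0,0,0,0,0,0,1],[0,0,0,0,0,0,1],[0,0,0,0,0,0,1],[0,0,0,0,0,0,1]]]' 45
python3 -c "
from h import *
togo([.446,-.1037,.1],-18.4)"
```

```text
time: 4.45
position: [0.447, -0.1041, 0.0328]
tool_rot: [3.1, -0.508, 0.001]
ft_force: [0.2, -1.2, 0.3]
grip_width: 0.63
t 4.45 pos [ 0.447  -0.1041  0.0328] yaw -18.63 tilt 0.03 F [ 0.2 -1.2  0.3] w 54.8 j [ 0.81  0.2  -0.68  2.11  0.16  0.88 -1.86]
tool cm [-0.1  -0.01 -6.72] turn z -0.23
```

```bash
python3 -m jog '[[[0,0,0,0,0,0,1],[0,0,0,0,0,0,1],[0,0,0,0,0,0,1],[0,0,0,0,0,0,1],[0,0,0,0,0,0,1],[0,0,0,0,0,0,1],[0,0,0,0,0,0,1],[0,0,0,0,0,0,1]]]' 45
python3 -m jog '[[[0,0,-1,0,0,0,1],[0,0,-2,0,0,0,1],[0,0,-3,0,0,0,1],[0,0,-3,0,0,0,1],[0,0,0,0,0,-8,1],[0,0,0,0,0,-8,1],[0,0,0,0,0,-8,1],[0,0,0,0,0,-3,1],[0,0,0,0,0,0,1]]]'
python3 -c "
from h import *
c,s=np.cos(np.radians(8.4)),np.sin(np.radians(8.4))
print([.626-.19*c,.2035-.19*s])
togo([.626-.19*c,.2035-.19*s,.1],8.4)"
```

```text
time: 5.25
position: [0.4468, -0.104, 0.0325]
tool_rot: [-3.1, 0.509, 0.0]
ft_force: [-0.1, 0.6, 0.6]
grip_width: 0.249
time: 6.15
position: [0.4467, -0.1041, 0.123]
tool_rot: [3.133, 0.229, 0.0]
ft_force: [-0.3, -0.5, -1.6]
grip_width: 0.248
[np.float64(0.43803825673703223), np.float64(0.1757442245731418)]
t 6.15 pos [ 0.4467 -0.1041  0.123 ] yaw 8.38 tilt 0.02 F [-0.3 -0.5 -1.6] w 21.6 j [ 0.87  0.05 -0.71  2.03  0.04  1.07 -1.28]
tool cm [  3.22 -27.81   2.29] turn z -0.02
```

```bash
python3 -m jog '[[[0.4,-2.5,0,0,0,0,1],[0.4,-3.5,0,0,0,0,1],[0.4,-4,0,0,0,0,1],[0.4,-4,0,0,0,0,1],[0.4,-4,0,0,0,0,1],[0.4,-4,0,0,0,0,1],[0.4,-3.5,0,0,0,0,1],[0.4,-2.3,0,0,0,0,1],[0,0,2,0,0,0,1],[0,0,1.5,0,0,0,1],[0,0,0,0,0,0,1],[0,0,0,0,0,0,1]]]'
python3 - <<'E'
from h import *
c,s=np.cos(np.radians(8.4)),np.sin(np.radians(8.4))
togo([.626-.19*c,.2035-.19*s,.0508],8.4)
for n in("top","scene"):
    i=imaging.get_image(n)
    x0,y0,w,h=(130,150,200,200) if n=="top" else (260,120,200,150)
    k=3 if n=="top" else 4
    f=cv2.resize(i["frame"][y0:y0+h,x0:x0+w],None,fx=k,fy=k,interpolation=cv2.INTER_CUBIC)
    for a in(-.22,-.15,-.085,0):
        q=proj(i,(.626+a*c,.2035+a*s,.018));cv2.circle(f,tuple(int(v) for v in (q-[x0,y0])*k),3,(0,255,0),-1)
    cv2.imwrite(f"pics/p_{n}.png",f[...,::-1])
    for d in finder.spot_point("oblong_template",n)[:1]:print(n,d["conf"],onz(i,pt(d),ctrl.get_state()["position"][2]-.0325))
E
```

```text
time: 7.35
position: [0.4378, 0.1749, 0.0873]
tool_rot: [3.133, 0.227, -0.002]
ft_force: [0.3, 0.3, -0.7]
grip_width: 0.252
t 7.35 pos [0.4378 0.1749 0.0873] yaw 8.28 tilt 0.08 F [ 0.3  0.3 -0.7] w 21.9 j [ 0.49  0.19 -0.98  2.03  0.19  1.01 -2.01]
tool cm [ 0.04 -0.09  3.65] turn z -0.12
top 0.98 [0.46768635 0.17771632 0.05555777]
scene 0.57 [0.46655087 0.18703092 0.05570494]
```

View pics/p_top.png

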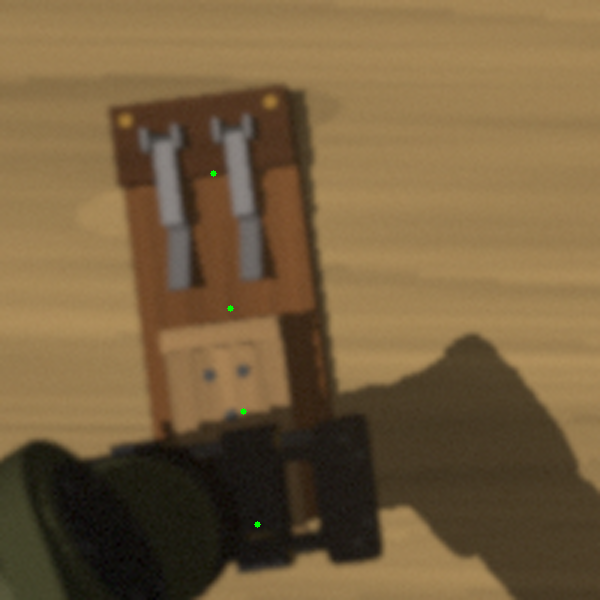

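View pics/p_scene.png

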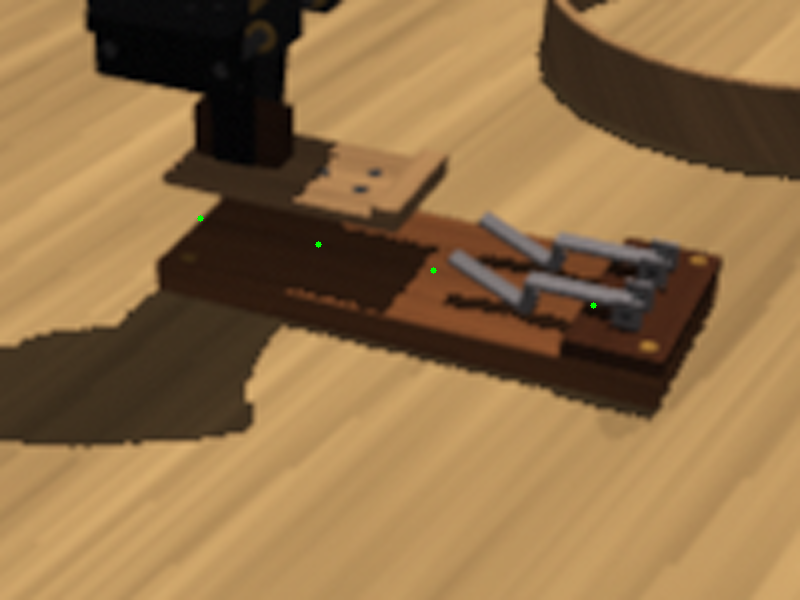

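Top crop: template held level, its batten edge centre at about (218,325), straight with the board. It sits about 3 mm to the right of the centre line, so I shift it left and lower it.

```bash
python3 -m jog '[[[0.05,-0.35,1,0,0,0,1],[0,0,1.2,0,0,0,1],[0,0,0.8,0,0,0,1],[0,0,0.3,0,0,0,1],[0,0,0.15,0,0,0,1],[0,0,0.1,0,0,0,1],[0,0,0,0,0,0,1],[0,0,0,0,0,0,1]]]'
python3 -m jog '[[[0,0,0.1,0,0,0,1],[0,0,0,0,0,0,1],[0,0,0,0,0,0,1]]]'
python3 -c "
from h import *
togo([.5245,.192,.0505],8.4)"
```

```text
time: 8.35
position: [0.4383, 0.1792, 0.0523]
tool_rot: [3.133, 0.229, 0.001]
ft_force: [0.3, 0.2, -1.4]
grip_width: 0.247
time: 8.65
position: [0.4381, 0.1791, 0.0511]
tool_rot: [3.133, 0.229, 0.0]
ft_force: [-0.3, -1.4, -0.8]
grip_width: 0.249
t 8.65 pos [0.4381 0.1791 0.0511] yaw 8.36 tilt 0.01 F [-0.3 -1.4 -0.8] w 21.6 j [ 0.44  0.26 -0.95  2.06  0.27  0.94 -2.08]
tool cm [ 8.74 -0.02  0.06] turn z -0.04
```

```bash
python3 -m jog '[[[0,0,0.1,0,0,0,1],[0,0,0,0,0,0,1],[0,0,0,0,0,0,1]]]' 55
python3 -m jog '[[[0.5,0,0,0,0,0,1],[0.5,0,0,0,0,0,1],[0.5,0,0,0,0,0,1],[0.5,0,0,0,0,0,1],[0.5,0,0,0,0,0,1],[0.5,0,0,0,0,0,1],[0.5,0,0,0,0,0,1],[0.5,0,0,0,0,0,1],[0,0,0,0,0,0,1]]]'
python3 -m jog '[[[0.5,0,0,0,0,0,1],[0.5,0,0,0,0,0,1],[0.5,0,0,0,0,0,1],[0.5,0,0,0,0,0,1],[0,0,0,0,0,0,1]]]'
python3 - <<'E'
from h import *
togo([.5245,.192,.0505],8.4)
i=imaging.get_image("scene")
cv2.imwrite("pics/s3.png",cv2.resize(i["frame"][120:270,260:460],None,fx=4,fy=4,interpolation=cv2.INTER_CUBIC)[...,::-1])
E
```

```text
time: 8.95
position: [0.4382, 0.1792, 0.0505]
tool_rot: [3.133, 0.229, 0.0]
ft_force: [-1.4, -0.7, 5.1]
grip_width: 0.245
time: 9.85
position: [0.4777, 0.1856, 0.0505]
tool_rot: [-3.133, -0.23, 0.001]
ft_force: [-2.6, 0.9, 5.4]
grip_width: 0.243
time: 10.35
position: [0.4931, 0.1884, 0.0505]
tool_rot: [3.131, 0.231, -0.014]
ft_force: [-15.0, -3.2, 19.7]
grip_width: 0.248
t 10.35 pos [0.4931 0.1884 0.0505] yaw 8.43 tilt 0.54 F [-15.   -3.2  19.7] w 21.5 j [ 0.36  0.39 -0.89  1.93  0.36  1.   -2.12]
tool cm [ 3.16  0.11 -0.03] turn z 0.03
```

View pics/s3.png

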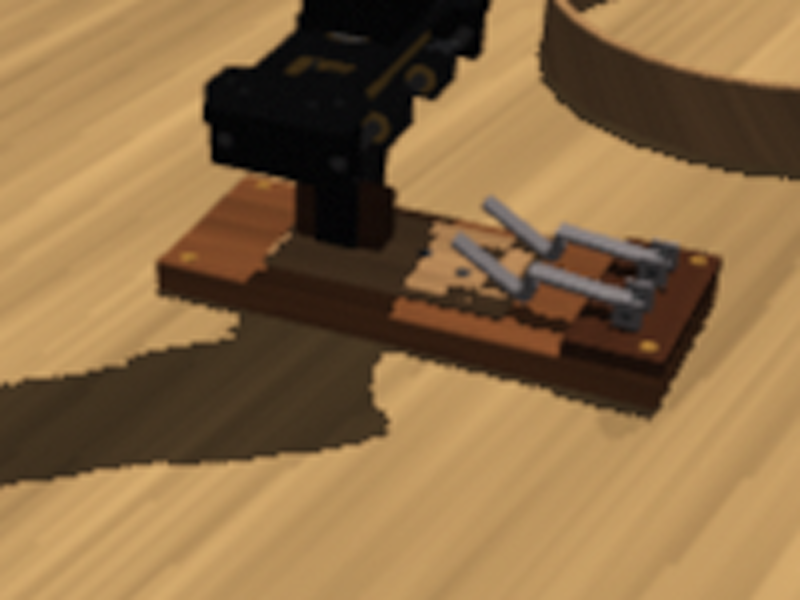

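The picture shows the template flat on the bed, its batten just entering under both noses at about (520,265). The clips are lifting and resistance is 15 N. I ease the down-pressure and carry on.

```bash
python3 -m jog '[[[0,0,-0.05,0,0,0,1],[0.4,0,0,0,0,0,1],[0.4,0,0,0,0,0,1],[0,0,0,0,0,0,1]]]' 60
python3 -m jog '[[[0.4,0,0,0,0,0,1],[0.4,0,0,0,0,0,1],[0,0,0,0,0,0,1]]]'
python3 -c "
from h import *
togo([.5245,.192,.0505],8.4)"
```

```text
time: 10.8
position: [0.499, 0.1895, 0.0505]
tool_rot: [3.13, 0.232, -0.02]
ft_force: [-19.6, -3.3, 21.3]
grip_width: 0.25
time: 11.1
position: [0.5104, 0.1909, 0.0505]
tool_rot: [3.132, 0.231, -0.009]
ft_force: [-8.7, -1.0, 8.7]
grip_width: 0.248
t 11.1 pos [0.5104 0.1909 0.0505] yaw 8.43 tilt 0.33 F [-8.7 -1.   8.7] w 21.6 j [ 0.34  0.43 -0.88  1.89  0.38  1.01 -2.12]
tool cm [ 1.41  0.1  -0.01] turn z 0.03
```

```bash
python3 -m jog '[[[0.4,0,0,0,0,0,1],[0.4,0,0,0,0,0,1],[0.3,0,0,0,0,0,1],[0,0,0,0,0,0,1],[0,0,0,0,0,0,1]]]'
python3 - <<'E'
from h import *
togo([.5245,.192,.0505],8.4)
i=imaging.get_image("scene")
cv2.imwrite("pics/s4.png",cv2.resize(i["frame"][150:230,340:450],None,fx=7,fy=7,interpolation=cv2.INTER_CUBIC)[...,::-1])
E
```

```text
time: 11.6
position: [0.5218, 0.1923, 0.0505]
tool_rot: [3.132, 0.23, -0.007]
ft_force: [-8.6, -0.5, 8.2]
grip_width: 0.248
t 11.6 pos [0.5218 0.1923 0.0505] yaw 8.41 tilt 0.27 F [-8.6 -0.5  8.2] w 21.5 j [ 0.33  0.45 -0.87  1.86  0.39  1.02 -2.13]
tool cm [0.27 0.07 0.  ] turn z 0.01
```

View pics/s4.png

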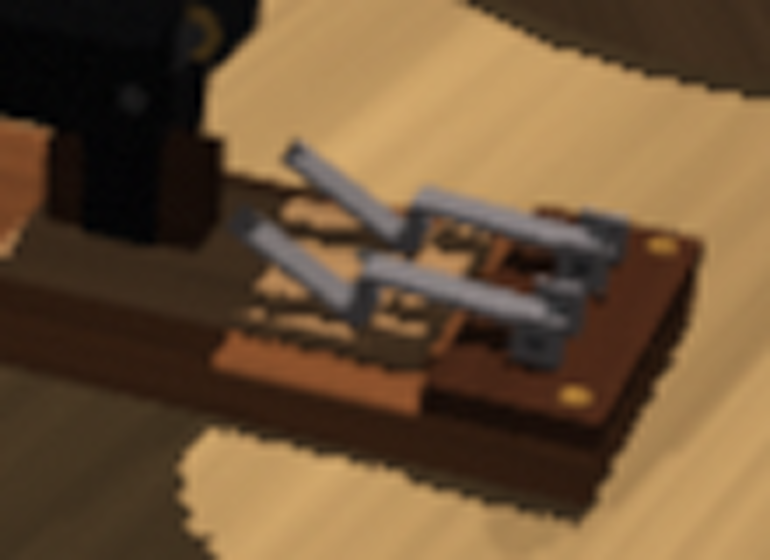

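Both noses, at (410,240) and (360,310) in the crop, look to be down at or behind the batten, with a small gap left to the stop. I push gently until I feel the stop.

```bash
python3 -m jog '[[[0.2,0,0,0,0,0,1],[0.1,0,0,0,0,0,1],[0,0,0,0,0,0,1]]]'
python3 -m jog '[[[0.2,0,0,0,0,0,1],[0,0,0,0,0,0,1],[0,0,0,0,0,0,1]]]'
python3 -c "
from h import *
togo([.5245,.192,.0505],8.4)"
```

```text
time: 11.95
position: [0.5242, 0.1927, 0.0505]
tool_rot: [3.132, 0.23, -0.009]
ft_force: [-8.9, -0.9, 8.6]
grip_width: 0.251
time: 12.25
position: [0.5264, 0.193, 0.0505]
tool_rot: [3.132, 0.231, -0.008]
ft_force: [-8.3, -1.4, 8.7]
grip_width: 0.249
t 12.25 pos [0.5264 0.193  0.0505] yaw 8.42 tilt 0.3 F [-8.3 -1.4  8.7] w 21.7 j [ 0.32  0.46 -0.86  1.85  0.4   1.02 -2.13]
tool cm [-0.2   0.07  0.  ] turn z 0.02
```

```bash
python3 -m jog '[[[0.15,0,0,0,0,0,1],[0,0,0,0,0,0,1],[0,0,0,0,0,0,1]]]'
python3 - <<'E'
from h import *
togo([.5245,.192,.0505],8.4)
for n,(x0,y0,w,h,k) in dict(scene=(340,150,110,80,7),top=(150,170,100,100,6)).items():
    i=imaging.get_image(n)
    cv2.imwrite(f"pics/q_{n}.png",cv2.resize(i["frame"][y0:y0+h,x0:x0+w],None,fx=k,fy=k,interpolation=cv2.INTER_CUBIC)[...,::-1])
E
```

```text
time: 12.55
position: [0.5277, 0.1932, 0.0505]
tool_rot: [3.132, 0.231, -0.009]
ft_force: [-9.6, -1.5, 9.0]
grip_width: 0.246
t 12.55 pos [0.5277 0.1932 0.0505] yaw 8.42 tilt 0.32 F [-9.6 -1.5  9. ] w 21.4 j [ 0.32  0.46 -0.86  1.85  0.4   1.03 -2.13]
tool cm [-0.34  0.07  0.  ] turn z 0.02
```

View pics/q_top.png

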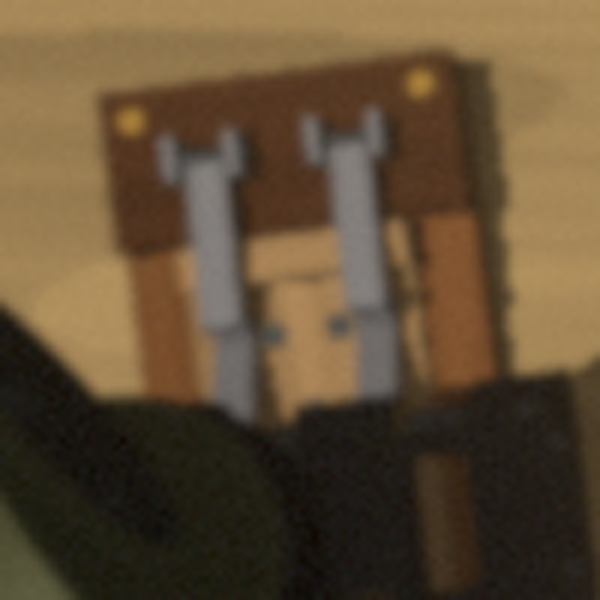

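View pics/q_scene.png

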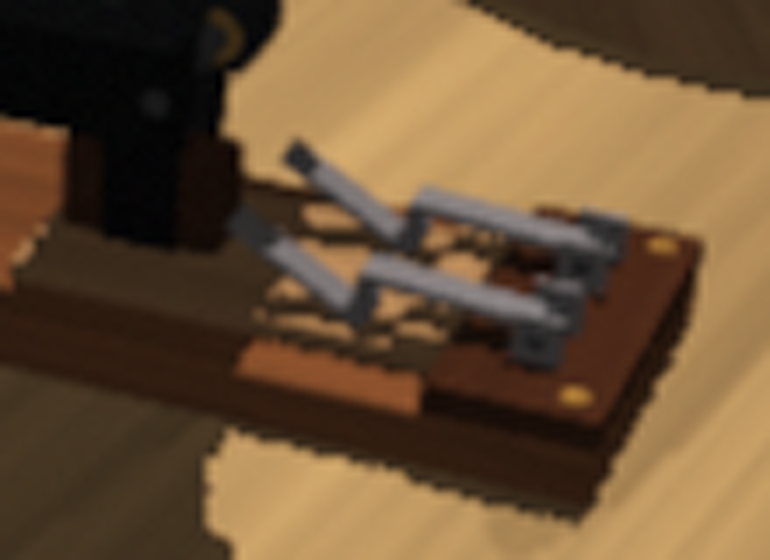

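Top crop: the batten is flush with the stop line (y≈240) and straight. Both noses, at (222,328) and (362,308), are behind its rear edge (y≈278), lying on the plate. Releasing.

```bash
python3 -m jog '[[[0,0,-0.05,0,0,0,1],[0,0,0,0,0,0,1],[0,0,0,0,0,0,5],[0,0,0,0,0,0,5],[0,0,0,0,0,0,5],[0,0,0,0,0,0,5],[0,0,0,0,0,0,5],[0,0,0,0,0,0,5],[0,0,0,0,0,0,5],[0,0,0,0,0,0,5]]]'
python3 -m jog '[[[0,0,-0.5,0,0,0,5],[0,0,-1.5,0,0,0,5],[0,0,-3,0,0,0,5],[0,0,-4,0,0,0,5],[-3,0,-4,0,0,0,5],[-3,4,-3,0,0,0,5],[0,5,0,0,0,0,5],[0,5,0,0,0,0,5],[0,5,0,0,0,0,5],[0,5,0,0,0,0,5],[0,0,0,0,0,0,5]]]'
python3 - <<'E'
from h import *
togo([.5245,.192,.0505],8.4)
a=imaging.get_image("scene");b=imaging.get_image("top")
i=b
for n in("scene","top"):
    for d in finder.spot_point("oblong_template",n)[:1]:
        p=onz(dict(scene=a,top=b)[n],pt(d),.018);q=p[:2]-[.626,.2035];c,s=np.cos(np.radians(8.4)),np.sin(np.radians(8.4))
        print(n,round(d["conf"],2),"in end_stop",(q@[c,s]).round(4),(q@[-s,c]).round(4))
f1=cv2.resize(b["frame"][170:340,150:260],None,fx=3.5,fy=3.5,interpolation=cv2.INTER_CUBIC)
f2=cv2.resize(a["frame"][150:230,340:450],None,fx=3.7,fy=3.7,interpolation=cv2.INTER_CUBIC)
o=np.zeros((595,800,3),np.uint8);o[:f1.shape[0],:f1.shape[1]]=f1[:595];o[:f2.shape[0],390:390+f2.shape[1]]=f2
cv2.imwrite("pics/end.png",o[...,::-1])
E
```

```text
time: 13.65
position: [0.5306, 0.1928, 0.051]
tool_rot: [3.133, 0.229, 0.0]
ft_force: [0.7, -0.1, -0.8]
grip_width: 0.574
time: 14.75
position: [0.5099, -0.0559, 0.2076]
tool_rot: [3.131, 0.21, 0.001]
ft_force: [-0.5, -0.2, -0.3]
grip_width: 0.577
t 14.75 pos [ 0.5099 -0.0559  0.2076] yaw 7.69 tilt 0.21 F [-0.5 -0.2 -0.3] w 50.2 j [ 0.83  0.11 -0.81  1.81  0.09  1.25 -1.44]
tool cm [  4.75 -24.43  15.63] turn z -0.71
scene 0.69 in end_stop -0.0707 0.018
top 0.73 in end_stop -0.067 0.0053
```

View pics/end.png

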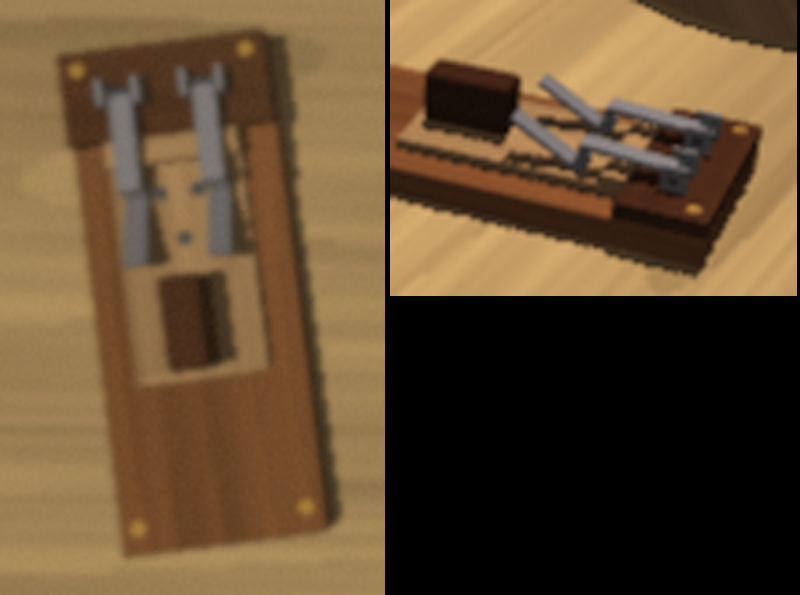

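The final picture shows the template flat, centred and straight, with the batten at the stop and both noses on the plate behind it. The arm is clear.

```bash
python3 -c "
from h import *
print(close_job())"
```

```text
the job is handed in; nothing more can be done
None
```

I gripped the oblong template by its block, laid it on the open end of the clip board batten first, and slid it in under both clips to the stop. Then I let go, backed the arm clear and handed the job in at about 15 s on the robot's clock.

**Last checks:**
- **Final pictures:** the template lies flat and straight, within a few mm of the board's centre line. Its batten is at the stop, and both clip noses rest on the plate behind it.
- **Position:** the top-camera network put the template's origin at x = -67 mm, y = +5 mm from the end stop, inside the limits.
- **Forces:** the highest force readings, taken between moves, were about 30 N at the wrist, as the clips rode up onto the batten. After release they dropped to roughly zero.

**Disagreement:** the scene-camera network put the template at y = +18 mm, outside the 15 mm limit. I discounted it: it also read about 10 mm higher in y than the top camera just before I lowered the template. By the plate and board edges in the top picture, the template is centred.

**Not measured:**
- **Clip angles:** I judged these only from the pictures.
- **Contact with the stop:** I felt no clear rise in force there; the batten looks flush with it in the top picture.

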